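Line up a jug on the decorating turntable and set the brake

TASK

Turn the turntable by pushing its spokes with a fingertip until the pouring lip of the jug standing on it points straight at the upright index post beside the turntable, without touching or lifting the jug. Then push the brake lever by its knob from the end of its swing where it rests across to the other end, leaving the jug lined up and centred, and everything else undisturbed.

Things in the scene. Friction and masses are not known exactly. Their poses are not given: they have to be found in the camera images.
- jug: loose terracotta jug standing in the middle of the turntable; origin at the centre of its underside (82 mm above the table), its own x axis points to the pouring lip, z up; the body is 76 mm across and 90 mm tall, the lip reaches 54 mm and the loop handle on the opposite side 65 mm out from its centre. Weighs about 0.4 kg, rides round with the turntable; must not be touched.
- jug_spout (a point): tip of the jug's pouring lip: 53 mm out along the jug's x axis, 92 mm above its underside
- index_arm: fixed flat steel arm reaching out from under the turntable; origin on the turntable's turning axis at table height, its x axis points along the arm to the index post. The jug is lined up when the jug's x axis has the same direction as this x axis.
- index_post (a point): pointed top of the fixed upright steel index post (12 mm thick, top 106 mm above the table), 188 mm from the turntable's axis
- hub (a point): centre of the top face of the round aluminium wheel head (140 mm across, 16 mm thick, top 82 mm above the table), on the vertical turning axis. The wheel turns freely either way with no stop, takes about 1 N at the spoke ends and stays where it is left.
- spoke0 (a point): centre of the black ball (20 mm across) on the end of spoke 0 of the turntable: 152 mm out from the turning axis, 75 mm above the table. The spoke is a bare round steel rod, 12 mm thick, level, running straight in to the wheel head's edge at 70 mm from the axis.
- spoke1 (a point): centre of the black ball (20 mm across) on the end of spoke 1 of the turntable: 152 mm out from the turning axis, 75 mm above the table. The spoke is a bare round steel rod, 12 mm thick, level, running straight in to the wheel head's edge at 70 mm from the axis.
- spoke2 (a point): centre of the black ball (20 mm across) on the end of spoke 2 of the turntable: 152 mm out from the turning axis, 75 mm above the table. The spoke is a bare round steel rod, 12 mm thick, level, running straight in to the wheel head's edge at 70 mm from the axis.
- spoke3 (a point): centre of the black ball (20 mm across) on the end of spoke 3 of the turntable: 152 mm out from the turning axis, 75 mm above the table. The spoke is a bare round steel rod, 12 mm thick, level, running straight in to the wheel head's edge at 70 mm from the axis.
- brake (a joint): angle of the brake lever: 0 at one end of its swing (off), 0.9 rad at the other end (on), growing anticlockwise seen from above. Turns level about a vertical pin; stiff, takes about 2 N at the knob and stays where it is left.
- brake_pivot (a point): pivot pin of the brake lever, on the turntable's base 175 mm from the turning axis, 35 mm above the table. At mid-swing (0.45 rad) the lever points straight away from the turntable's axis. Two short stop pins, top 48 mm above the table, stand 40 mm from the pivot either side.
- brake_knob (a point): middle of the upright black knob (20 mm across, from 38 to 75 mm above the table) on the brake lever, 75 mm from the pivot; the lever itself is a flat steel bar 16 mm wide, 31 to 39 mm above the table. Push the knob sideways.
- mug: bystander: white mug, 74 mm across, 75 mm tall; origin under its centre
- jar: bystander: lidded blue jar, 56 mm across, 70 mm tall; origin under its centre
- bowl: bystander: terracotta bowl, 100 mm across, 45 mm tall; origin under its centre
- wood_block: bystander: wooden block 110 x 35 x 30 mm; origin under its centre
- brush: bystander: brush lying along its x axis; origin under its middle
- cup: bystander: grey cup, 64 mm across, 85 mm tall; origin under its centre
Things that resemble listed ones, but are neither listed nor needed, are in the scene too. Leave any purple or yellow look-alike of the jug alone.

How it is judged:
On the way, in this order (a step that is already met when the one before it is completed fails the run):
1. the jug's lip points at the index post and the turntable is at rest, with the brake lever still off (y of jug_spout in the frame of index_arm between -0.009 and 0.009 m and x of jug_spout in the frame of index_arm above 0.03 m and angular speed of jug below 0.1 rad/s and value of joint brake below 0.3 rad), for 0.2 s.
2. the brake lever is across at the other end of its swing (value of joint brake above 0.8 rad), for 0.2 s.
At the end, for the whole second after the job is handed in: The tip of the jug's lip is within 9 mm either side of the line from the turning axis to the index post (about 10 degrees), on the post's side; the jug stands upright on the wheel head, at rest, within 12 mm of its centre; the brake lever is past 0.8 rad of its 0.9 rad swing (y of jug_spout in the frame of index_arm between -0.009 and 0.009 m and x of jug_spout in the frame of index_arm above 0.03 m and value of joint brake above 0.8 rad and horizontal distance between jug and hub below 0.012 m and height (world z) of jug between 0.078 and 0.087 m and angle between jug's own z axis and vertical below 0.05 rad and linear speed of jug below 0.02 m/s and angular speed of jug below 0.1 rad/s); the robot touches nothing.
It fails at once if the robot touches the jug (contact force between any of the fingers, the arm and jug above 0.5 N).
It fails at once if the jug is lifted, tipped or pushed off centre (height (world z) of jug above 0.09 m or angle between jug's own z axis and vertical above 0.15 rad or horizontal distance between jug and hub above 0.015 m).
It fails at once if a bystander is moved by more than 15 mm (distance of any of mug, jar, bowl, wood_block, brush, cup from where it was at the start of the episode above 0.015 m).
It also fails if it takes over 61 s, if anything falls off the work surface, if the arm or the gripper's body presses on something with over 40 N, if the wrist force passes 120 N, or if a joint passes its speed limit or range.

ROBOT

A 6-joint arm with a two-finger parallel gripper is mounted at the origin on the work surface. World frame = base frame: x ahead of the robot, y to its left, z up, the work surface at z = 0. Lengths are in m, angles in rad, forces in N, time in s.
With the tool pointing down it reaches from about 0.325 to 0.9 m from the base axis. Payload 3.5 kg.
Tool frame: the origin (TCP) lies between the finger pads; the fingertips stand 14 mm ahead of it and the grasp point (between the pads) lies 5 mm behind it (env.tips_ahead is the distance from the TCP to the fingertips, in m); z points along the fingers, y is the direction in which the jaws open and shut (so a half turn about z gives the same grasp; the last joint's range is limited). The gripper opens to 85 mm and grips with 20 to 120 N. Pads are 22 mm wide; open, the fingers measure 114 mm over their backs; the gripper's body (76 mm by 85 mm) begins 54 mm behind the grasp point. The pads swing forward as they close: fully open they stand 13 mm farther back than shut.
Start: joints at [1.077, 0.276, -0.026, 1.268, 0, 1.467], TCP at [0.238, 0.578, 0.245] pointing down, gripper open.
Joint ranges: [-3.12, 3.12], [-0.85, 1.88], [-1.08, 1.24], [-1.95, 2.15], [-1.57, 1.53], [-3.14, 3.14]. Speed limits (rad/s): [2.57, 2.57, 3.14, 3.14, 3.14, 3.14].

INTERFACE

Orientations are given as a rotation vector (axis times angle).
In Python, from workcell import observe, optics, job, finder, env gives the robot as it stands.
- The arm moves only by the shell command python3 -m pendant 'ROWS' [FORCE]. ROWS is JSON, a list of rows, each an object of numbers: "claw": the opening, from -1 (shut) to 1 (fully open); "dx", "dy", "dz": the shift along the tool's x, y, z in mm; "rx", "ry", "rz": the turn, a rotation vector about the tool's x, y, z in degrees. In form: [{"claw": .., "dx": .., "dy": .., "dz": .., "rx": .., "ry": .., "rz": ..}, ...]. A call has 1 to 8 rows; each row shifts and turns the pose as measured when the row begins, along the tool's axes as they then stand; what a row does not reach is not made up. A row lasts 1/12 s, in which the tool goes at most 41.7 mm and 7.16 degrees, less where a joint would pass 70% of its speed; a pose out of reach is approached as far as the arm can. A call is refused whole if a number of a shift passes 41.7 or a number of a turn 7.16, either way. A call with a gripper value outside its range is refused whole. The fingers move at their own pace and stop on an object; FORCE is the grip in N (left out, the last holds). Time passes only in rows, so rows that do not move let the fingers close. It gives the time, the measured TCP pose, the force and the opening at its end, in the units of the state.
- observe(): the state, without advancing time (a new reading comes with each control period).
- optics.read_camera(name): name is "scene" or "side" or "wrist"; returns (picture, depth): 384x512x3 uint8, red, green, blue; 384x512 float32, m along the optical axis (not along the pixel's ray), 0 where there is no reading.
- optics.camera_info(name): a dict with "fx", "fy", "cx", "cy" (pixels), "R" (3x3) and "t" (3): a world point X has camera coordinates R X + t. Camera axes: x right, y down, z forward; pixel columns grow to the right and rows downward; lengths in m; the calibration is good to about 2 mm. A picture is of the moment at which its call begins: read the wrist's pose just before it. camera_info takes no time and is no camera call; for the wrist camera it gives the pose at the moment of the call.
- job.job_done(): hands the job in, once; it reports no verdict.
Trained networks look in the newest picture that a camera, given by its name, has taken for a name from the list of things; names that differ only in an ending like _2 or _b are one class to them, and where a whole thing is asked for, a point or a joint stands for the part that bears it (a point fixed in the world has none). Each returns a list of dicts, best first, with "confidence" (0 to 1); they miss things now and then, are a little off and sometimes report something else, mostly with a low value. They report only what shows in the picture. A call takes as long as a camera call. They do not tell look-alikes from the thing itself.
- finder.recognise(camera, name): "position" ([column, row] in pixels, amid what is visible of it).
- finder.regions_of(camera, name): "mask" (384x512 bool, what is visible of it) and "position" ([column, row] in pixels, amid what is visible of it).
- finder.tip_of(camera, name): "position" ([column, row] in pixels: a listed point, or the origin of a listed thing).
The state is a dict: "time_s": time; "joint_positions": joint angles; "qd": joint speeds; "tau": joint torques, N m; "tcp_pos": TCP position; "orientation": TCP orientation; "ft_force": force on the tool from outside, world axes, zero at the start; "ft_torque": the same for the moment, N m; "finger_gap": finger opening in m.
Only numpy, scipy, OpenCV 4.12 (cv2) and the standard library are available. Lean on these libraries where they do the work, as an engineer would, in place of code of your own. Each camera call takes 0.05 s, during which the arm holds its last target. There are 200 camera calls.

## Working session

There is one attempt and no reset: what is moved stays moved. The work goes in short steps, Python scripts to look and compute and a shell command to move; the robot and the scene stay as the last step left them, time stands still between calls to the robot, and variables do not carry over. Pictures are saved under pics/ and viewed, about 8 in all and at most 12, crops included, and the job is handed in when it is done.

```bash
mkdir -p pics; ls; cat > h.py <<'E'
import numpy as np, cv2
from scipy.spatial.transform import Rotation as Rot
from workcell import observe, optics, job, finder, env
def world(cam,px,depth=None,z=None):
    i=optics.camera_info(cam);R=np.array(i["R"]);t=np.array(i["t"])
    d=np.array([(px[0]-i["cx"])/i["fx"],(px[1]-i["cy"])/i["fy"],1.])
    c=-R.T@t; r=R.T@d
    s=(z-c[2])/r[2] if z is not None else depth
    return c+s*r
def pix(cam,X):
    i=optics.camera_info(cam);c=np.array(i["R"])@np.array(X)+np.array(i["t"])
    return np.array([i["fx"]*c[0]/c[2]+i["cx"],i["fy"]*c[1]/c[2]+i["cy"]])
def save(name,rgb): cv2.imwrite("pics/"+name,rgb[:,:,::-1])
E
python3 - <<'E'
from h import *
np.set_printoptions(precision=3,suppress=True)
s=observe();print(s)
Z=dict(jug_spout=.174,index_post=.106,hub=.082,spoke0=.075,spoke1=.075,spoke2=.075,spoke3=.075,brake_pivot=.035,brake_knob=.0565,jug=.082,mug=0,jar=0,bowl=0,wood_block=0,brush=0,cup=0)
ims=[]
for cam in("scene","side"):
    rgb,d=optics.read_camera(cam);ims.append(rgb)
    for n,z in Z.items():
        for k in finder.tip_of(cam,n)[:5]:
            if k["confidence"]>.2: print(cam,n,round(k["confidence"],2),np.round(k["position"]),world(cam,k["position"],z=z)[:2])
save("scene0.png",ims[0]);save("side0.png",ims[1])
print(observe()["time_s"])
E
```

```text
pics
{'time_s': 0.0, 'joint_positions': array([ 1.077,  0.277, -0.028,  1.268, -0.   ,  1.467]), 'qd': array([-0.001,  0.001, -0.   ,  0.   , -0.001,  0.   ]), 'tau': array([ -0.001, -44.551,  29.52 ,   0.016,  -0.   ,  -0.   ]), 'tcp_pos': array([0.238, 0.577, 0.244]), 'orientation': array([-0.61 , -3.081,  0.003]), 'ft_force': array([-1.064, -0.243, -0.054]), 'ft_torque': array([-0.008, -0.001, -0.018]), 'finger_gap': 0.08517589977363028}
scene jug_spout 0.9 [279. 140.] [0.395 0.133]
scene jug_spout 0.62 [258. 169.] [ 0.541 -0.   ]
scene jug_spout 0.43 [294. 187.] [0.669 0.079]
scene index_post 0.7 [264. 198.] [ 0.615 -0.007]
scene index_post 0.53 [296. 188.] [0.602 0.115]
scene index_post 0.45 [311. 175.] [0.552 0.194]
scene index_post 0.26 [342. 201.] [0.717 0.234]
scene hub 0.58 [263. 198.] [0.586 0.001]
scene hub 0.25 [293. 186.] [0.559 0.125]
scene spoke0 0.81 [220. 202.] [ 0.552 -0.143]
scene spoke0 0.68 [306. 197.] [0.625 0.146]
scene spoke0 0.61 [264. 228.] [ 0.72  -0.044]
scene spoke1 0.81 [220. 202.] [ 0.552 -0.143]
scene spoke1 0.68 [306. 197.] [0.625 0.146]
scene spoke1
[... 1793 characters left out ...]
45]
side spoke3 0.6 [232. 166.] [0.628 0.134]
side spoke3 0.54 [232. 175.] [0.597 0.096]
side brake_pivot 0.62 [281. 225.] [ 0.607 -0.167]
side brake_knob 0.54 [292. 239.] [ 0.585 -0.243]
side brake_knob 0.27 [228. 174.] [0.6   0.123]
side jug 0.89 [339. 252.] [ 0.651 -0.378]
side jug 0.62 [247. 189.] [0.595 0.001]
side jug 0.6 [157. 212.] [0.291 0.105]
side mug 0.59 [197. 192.] [0.479 0.167]
side jar 0.59 [315. 204.] [ 0.796 -0.158]
side jar 0.43 [294. 241.] [ 0.616 -0.229]
side bowl 0.63 [268. 318.] [ 0.372 -0.374]
side bowl 0.62 [207. 157.] [0.62  0.305]
side wood_block 0.87 [343. 299.] [ 0.587 -0.473]
side brush 0.74 [145. 165.] [0.395 0.42 ]
side cup 0.66 [267. 320.] [ 0.365 -0.378]
1.7
```

View both.

```bash
python3 -c "
import cv2
a=cv2.imread('pics/scene0.png');b=cv2.imread('pics/side0.png')
c=cv2.resize(a[110:300,100:370],None,fx=2.9,fy=2.9,interpolation=2);cv2.imwrite('pics/sc_c.png',c)
c=cv2.resize(b[130:335,120:390],None,fx=2.9,fy=2.9,interpolation=2);cv2.imwrite('pics/si_c.png',c)"
```

```text
(no output)
```

View pics/sc_c.png

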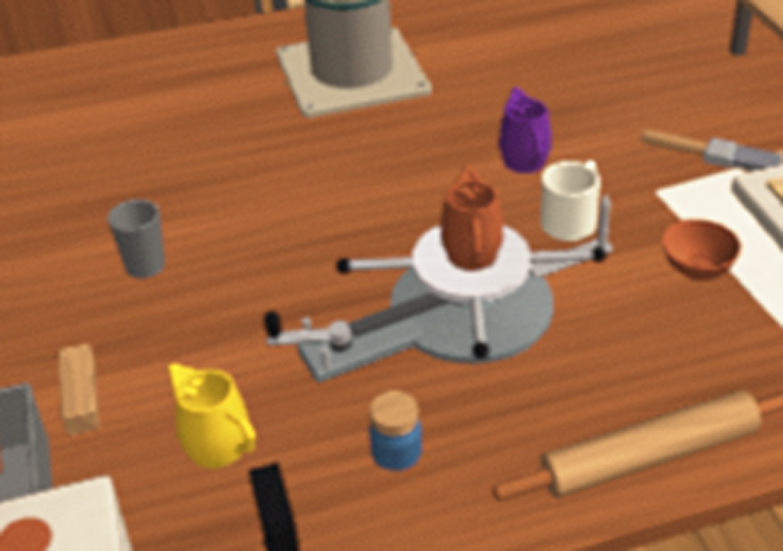

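View pics/si_c.png

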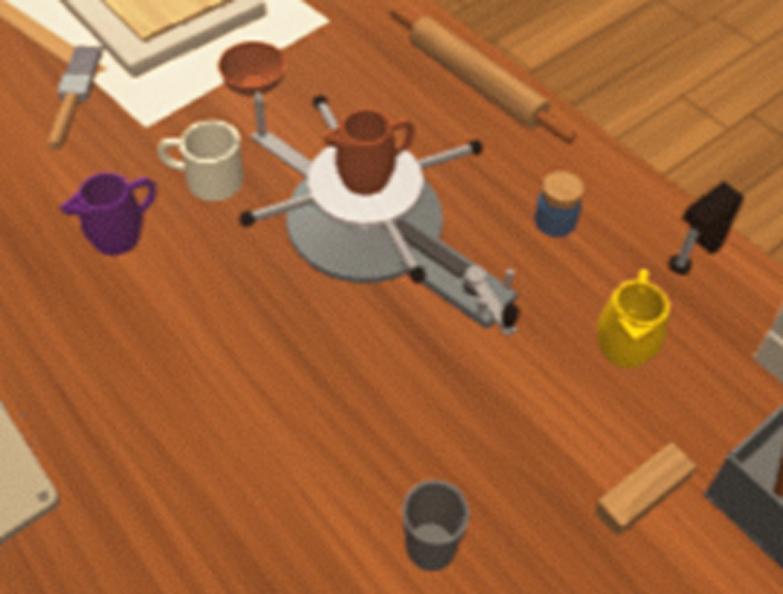

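```bash
cat >> h.py <<'E'
from scipy.optimize import least_squares
def tri(obs):
    f=lambda X:np.concatenate([pix(c,X)-p for c,p in obs])
    r=least_squares(f,[.58,0,.1]);return r.x,np.abs(r.fun).max()
def pixs(cam,X): return np.array([pix(cam,x) for x in X])
E
python3 - <<'E'
from h import *
np.set_printoptions(precision=4,suppress=True)
S=lambda x,y:("scene",np.array([x/2.9+100,y/2.9+110])-.3);D=lambda x,y:("side",np.array([x/2.9+120,y/2.9+130])-.3)
for n,a,b in [("spout",S(464,170),D(330,137)),("post",S(606,200),D(259,95)),("s_far",S(480,350),D(476,147)),("s_left",S(599,254),D(320,103)),("s_right",S(344,266),D(417,274)),("knob",S(272,324),D(510,315)),("pivot",S(340,333),D(476,281))]:
    print(n,*tri([a,b]))
for c in("scene","side","wrist"):
    i=optics.camera_info(c);print(c,i["fx"],-np.array(i["R"]).T@i["t"]);
print(np.array(i["R"]),Rot.from_rotvec(observe()["orientation"]).as_matrix())
# mask based joint fit: spokes + centre
obs=[("scene",p) for p in [(220,202),(306,197),(264,228)]]+[("side",p) for p in [(202,204),(265,226),(284,180),(232,166)]]
idx=[3,1,0,2,3,0,1]
def f(q): return np.concatenate([pix(c,[q[0]+.152*np.cos(q[2]+k*np.pi/2),q[1]+.152*np.sin(q[2]+k*np.pi/2),.075])-p for (c,p),k in zip(obs,idx)])
r=least_squares(f,[.584,.0015,-.28]);print(r.x,np.degrees(r.x[2]),r.fun)
E
```

```text
spout [0.5385 0.0065 0.1745] 0.1301224482864427
post [0.5565 0.1848 0.0967] 0.09938908767719568
s_far [ 0.7308 -0.043   0.075 ] 0.16801001165978846
s_left [0.6242 0.1457 0.0733] 0.38725406156976305
s_right [ 0.5431 -0.1474  0.0732] 0.07671129968312584
knob [ 0.5963 -0.2471  0.0575] 0.08763018573336012
pivot [ 0.6121 -0.1747  0.0329] 0.6337720514393368
scene 406.0714366925681 [ 1.5937 -0.3537  0.9866]
side 348.03240533031266 [ 0.0633 -0.6371  1.0053]
wrist 291.8031286575259 [0.1732 0.6055 0.3742]
[[ 0.381   0.9246  0.0009]
 [ 0.8882 -0.3663  0.2772]
 [ 0.2566 -0.1048 -0.9608]] [[-0.9246  0.3809 -0.    ]
 [ 0.3809  0.9246 -0.    ]
 [ 0.     -0.     -1.    ]]
[ 0.5826 -0.0019 -0.2831] -16.21881663225871 [-2.1437 -1.4088 -0.3762  0.4622  0.4147  2.1316  2.5493  0.6189 -2.1232
 -1.6626 -0.5112  0.712  -1.823  -1.3484]
```

```bash
python3 -m pendant '[{"claw":-1,"dz":-8,"rz":7},{"claw":-1,"dz":-8,"rz":7},{"claw":-1,"dz":-8,"rz":7},{"claw":-1,"dz":-8,"rz":7},{"claw":-1,"dz":-8,"rz":7},{"claw":-1,"dz":-8,"rz":7},{"claw":-1,"dz":-8,"rz":7},{"claw":-1,"dz":-8,"rz":7}]' 20
python3 -m pendant '[{"claw":-1,"rz":7},{"claw":-1,"rz":7},{"claw":-1,"rz":7},{"claw":-1,"rz":7},{"claw":-1,"rz":7},{"claw":-1,"rz":7},{"claw":-1,"rz":7},{"claw":-1,"rz":7}]'
python3 - <<'E'
from h import *
s=observe();R=Rot.from_rotvec(s["orientation"]).as_matrix();print(R.round(3),s["tcp_pos"],s["joint_positions"])
print(R.T@(np.array([.534,-.05,.31])-s["tcp_pos"])*1000)
E
```

```text
[[-0.925  0.381 -0.   ]
 [ 0.381  0.925 -0.   ]
 [ 0.    -0.    -1.   ]] [0.23809342 0.57786657 0.24532655] [ 1.07658179e+00  2.76397627e-01 -2.63750451e-02  1.26804170e+00
  6.79275520e-06  1.46740137e+00]
[-512.77728724 -467.80023363  -64.66980326]invalid input at $[0]: expected keys claw, dx, dy, dz, rx, ry, rz
invalid input at $[0]: expected keys claw, dx, dy, dz, rx, ry, rz
```

```bash
python3 -m pendant '[{"claw":-1,"dx":0,"dy":0,"dz":-8,"rx":0,"ry":0,"rz":7},{"claw":-1,"dx":0,"dy":0,"dz":-8,"rx":0,"ry":0,"rz":7},{"claw":-1,"dx":0,"dy":0,"dz":-8,"rx":0,"ry":0,"rz":7},{"claw":-1,"dx":0,"dy":0,"dz":-8,"rx":0,"ry":0,"rz":7},{"claw":-1,"dx":0,"dy":0,"dz":-8,"rx":0,"ry":0,"rz":7},{"claw":-1,"dx":0,"dy":0,"dz":-8,"rx":0,"ry":0,"rz":7},{"claw":-1,"dx":0,"dy":0,"dz":-8,"rx":0,"ry":0,"rz":7},{"claw":-1,"dx":0,"dy":0,"dz":-8,"rx":0,"ry":0,"rz":7}]' 20
python3 -m pendant '[{"claw":-1,"dx":0,"dy":0,"dz":-2,"rx":0,"ry":0,"rz":7},{"claw":-1,"dx":0,"dy":0,"dz":0,"rx":0,"ry":0,"rz":7},{"claw":-1,"dx":0,"dy":0,"dz":0,"rx":0,"ry":0,"rz":7},{"claw":-1,"dx":0,"dy":0,"dz":0,"rx":0,"ry":0,"rz":7},{"claw":-1,"dx":0,"dy":0,"dz":0,"rx":0,"ry":0,"rz":7},{"claw":-1,"dx":0,"dy":0,"dz":0,"rx":0,"ry":0,"rz":7},{"claw":-1,"dx":0,"dy":0,"dz":0,"rx":0,"ry":0,"rz":7},{"claw":-1,"dx":0,"dy":0,"dz":0,"rx":0,"ry":0,"rz":7}]'
cat > go.py <<'E'
import sys
from h import *
s=observe();R=Rot.from_rotvec(s["orientation"]).as_matrix();p=s["tcp_pos"]
print("t",round(s["time_s"],2),"tcp",p.round(4),"xaz",np.degrees(np.arctan2(R[1,0],R[0,0])).round(1),"j6",s["joint_positions"][5].round(2),"gap",round(s["finger_gap"],3),"F",s["ft_force"].round(1))
for a in sys.argv[1:]:
    q=np.array([float(v) for v in a.split(",")]);print(a,(R.T@(q-p)*1000).round(0));p=q
E
python3 go.py .534,-.05,.31
```

```text
time_s: 2.37
tcp_pos: [0.2372, 0.5762, 0.3087]
orientation: [2.015, 2.409, -0.01]
ft_force: [0.5, -0.7, -0.8]
finger_gap: 0.0002
time_s: 3.03
tcp_pos: [0.3049, 0.5314, 0.3147]
orientation: [-2.766, -1.359, 0.059]
ft_force: [0.4, 0.1, -0.5]
finger_gap: 0.0002
t 3.03 tcp [0.3049 0.5314 0.3147] xaz 52.3 j6 3.14 gap 0.0 F [ 0.4  0.1 -0.5]
.534,-.05,.31 [-320.  536.  -30.]
```

```bash
for i in 1; do python3 -m pendant '[{"claw":-1,"dx":-20,"dy":33,"dz":-2,"rx":0,"ry":0,"rz":0},{"claw":-1,"dx":-20,"dy":33,"dz":-2,"rx":0,"ry":0,"rz":0},{"claw":-1,"dx":-20,"dy":33,"dz":-2,"rx":0,"ry":0,"rz":0},{"claw":-1,"dx":-20,"dy":33,"dz":-2,"rx":0,"ry":0,"rz":0},{"claw":-1,"dx":-20,"dy":33,"dz":-2,"rx":0,"ry":0,"rz":0},{"claw":-1,"dx":-20,"dy":33,"dz":-2,"rx":0,"ry":0,"rz":0},{"claw":-1,"dx":-20,"dy":33,"dz":-2,"rx":0,"ry":0,"rz":0},{"claw":-1,"dx":-20,"dy":33,"dz":-2,"rx":0,"ry":0,"rz":0}]'; done
sed -i 's/^for a/Z=np.array([0,0,-1.]);w=np.cross(R[:,2],Z);print("tilt fix rx,ry deg",np.degrees(R.T@w).round(1))\nfor a/' go.py; python3 go.py .534,-.05,.31
```

```text
time_s: 3.7
tcp_pos: [0.4228, 0.2331, 0.3126]
orientation: [-2.764, -1.359, 0.051]
ft_force: [1.5, 1.2, -0.3]
finger_gap: 0.0002
t 3.7 tcp [0.4228 0.2331 0.3126] xaz 52.4 j6 2.56 gap 0.0 F [ 1.5  1.2 -0.3]
tilt fix rx,ry deg [-3.9  0.2 -0. ]
.534,-.05,.31 [-156.  260.  -15.]
```

```bash
python3 -m pendant '[{"claw":-1,"dx":0,"dy":0,"dz":0,"rx":-3.9,"ry":0.2,"rz":0},{"claw":-1,"dx":-20,"dy":33,"dz":0,"rx":0,"ry":0,"rz":3},{"claw":-1,"dx":-20,"dy":33,"dz":0,"rx":0,"ry":0,"rz":3},{"claw":-1,"dx":-20,"dy":33,"dz":0,"rx":0,"ry":0,"rz":0},{"claw":-1,"dx":-20,"dy":33,"dz":0,"rx":0,"ry":0,"rz":0},{"claw":-1,"dx":-20,"dy":33,"dz":0,"rx":0,"ry":0,"rz":0},{"claw":-1,"dx":-20,"dy":33,"dz":0,"rx":0,"ry":0,"rz":0},{"claw":-1,"dx":-20,"dy":33,"dz":0,"rx":0,"ry":0,"rz":0}]'
python3 -m pendant '[{"claw":-1,"dx":-15,"dy":28,"dz":0,"rx":0,"ry":0,"rz":0},{"claw":-1,"dx":0,"dy":0,"dz":0,"rx":0,"ry":0,"rz":0}]'
python3 go.py .534,-.05,.31
python3 - <<'E'
from h import *
np.set_printoptions(precision=4,suppress=True)
rgb,d=optics.read_camera("wrist")
for n,z in [("jug_spout",.174),("spoke0",.075),("index_post",.106),("hub",.082),("brake_knob",.0565),("brake_pivot",.035)]:
    for k in finder.tip_of("wrist",n)[:5]:
        if k["confidence"]>.2: print(n,round(k["confidence"],2),np.round(k["position"]),world("wrist",k["position"],z=z)[:2])
save("w1.png",cv2.resize(rgb,None,fx=1.5,fy=1.5))
E
```

```text
time_s: 4.37
tcp_pos: [0.4983, -0.033, 0.3153]
orientation: [2.887, 1.23, 0.013]
ft_force: [0.2, 0.3, -0.1]
finger_gap: 0.0002
time_s: 4.53
tcp_pos: [0.51, -0.0708, 0.3157]
orientation: [2.887, 1.218, 0.015]
ft_force: [-0.3, -0.1, -0.7]
finger_gap: -0.0001
t 4.53 tcp [ 0.51   -0.0708  0.3157] xaz 45.7 j6 2.08 gap -0.0 F [-0.3 -0.1 -0.7]
tilt fix rx,ry deg [ 0.6 -0.3  0. ]
.534,-.05,.31 [32.  3.  6.]
jug_spout 0.72 [487. 248.] [ 0.6336 -0.2793]
spoke0 0.86 [372.  12.] [ 0.7256 -0.0308]
spoke0 0.75 [148. 148.] [0.4282 0.0452]
spoke0 0.74 [312. 194.] [ 0.536  -0.1445]
hub 0.68 [442. 291.] [ 0.5764 -0.3801]
brake_knob 0.84 [386. 211.] [ 0.5948 -0.2413]
brake_pivot 0.95 [355. 163.] [ 0.6093 -0.165 ]
```

View pics/w1.png

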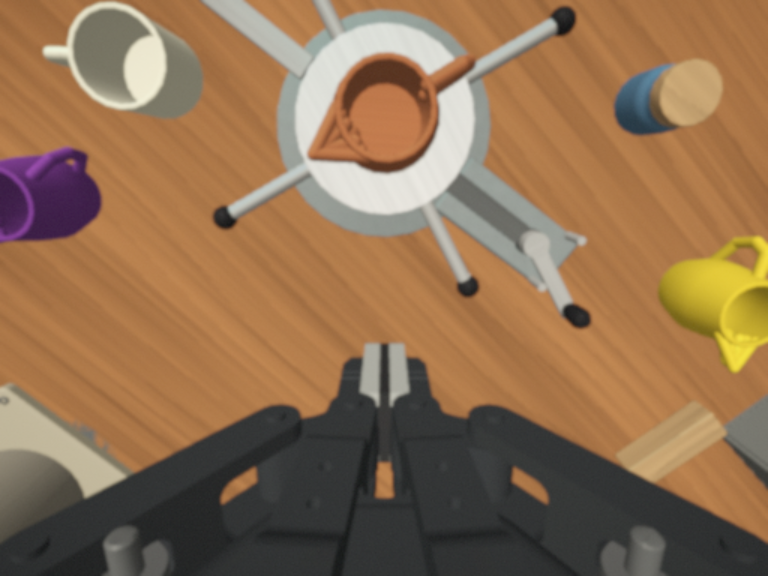

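The wrist view shows the jug from above: lip tip at about (312,155) in the enlarged picture, handle at (472,62), balls at (225,217), (467,286) and (563,20), and the brake knob at (577,316) against one stop.

```bash
python3 - <<'E'
from h import *
np.set_printoptions(precision=4,suppress=True)
w=lambda x,y,z:world("wrist",(x/1.5,y/1.5),z=z)[:2]
C=np.array([.5845,-.0005]);az=lambda v:np.degrees(np.arctan2(v[1],v[0]))
print("hub",w(386,118,.082))
sp=w(312,155,.174);print("spout",sp,az(sp-C),"rim c",w(386,110,.172),az(sp-w(386,110,.172)))
for p in [(225,217),(467,286),(563,20)]: q=w(*p,.075);print(q,az(q-C),np.hypot(*(q-C)))
k=w(577,314,.075);pv=w(536,242,.04);print("knob",k,"piv",pv,az(k-pv),az(pv-C),np.hypot(*(k-pv)))
for n,p in [("stop1",(582,240)),("stop2",(543,288))]:q=w(*p,.048);print(n,q,az(q-pv))
E
python3 go.py .6,.13,.316
```

```text
hub [0.5831 0.0097]
spout [0.5303 0.0195] 159.7306173999909 rim c [0.5793 0.0073] 165.9848864079289
[0.4325 0.0474] 162.51771764610405 0.1593750934280791
[ 0.5394 -0.1389] -108.03966276817411 0.14557631429038329
[ 0.7273 -0.0321] -12.464807312031438 0.14621917869446946
knob [ 0.5935 -0.2271] piv [ 0.6125 -0.1634] -106.60390341967008 -80.25793016770159 0.06652488031568195
stop1 [ 0.643  -0.1883] -39.20507540981127
stop2 [ 0.5887 -0.1995] -123.29147078124342
t 4.88 tcp [ 0.5079 -0.0645  0.3158] xaz 46.2 j6 2.08 gap -0.0 F [ 0.2  0.8 -0.6]
tilt fix rx,ry deg [ 0.4 -0.4  0. ]
.6,.13,.316 [204. -68.   1.]
```

```bash
python3 -m pendant '[{"claw":-1,"dx":38,"dy":-14,"dz":0,"rx":0,"ry":0,"rz":0},{"claw":-1,"dx":38,"dy":-14,"dz":0,"rx":0,"ry":0,"rz":0},{"claw":-1,"dx":38,"dy":-14,"dz":0,"rx":0,"ry":0,"rz":0},{"claw":-1,"dx":38,"dy":-14,"dz":0,"rx":0,"ry":0,"rz":0},{"claw":-1,"dx":38,"dy":-14,"dz":0,"rx":0,"ry":0,"rz":0},{"claw":-1,"dx":0,"dy":0,"dz":0,"rx":0,"ry":0,"rz":0},{"claw":-1,"dx":0,"dy":0,"dz":0,"rx":0,"ry":0,"rz":0}]'
python3 go.py .587,.132,.2 .587,.132,.078
python3 - <<'E'
from h import *
np.set_printoptions(precision=4,suppress=True)
rgb,d=optics.read_camera("wrist")
for n,z in [("spoke0",.075),("index_post",.106),("hub",.082)]:
    for k in finder.tip_of("wrist",n)[:5]:
        if k["confidence"]>.2: print(n,round(k["confidence"],2),np.round(k["position"]),world("wrist",k["position"],z=z)[:2])
save("w2.png",cv2.resize(rgb,None,fx=1.5,fy=1.5))
E
```

```text
time_s: 5.47
tcp_pos: [0.5886, 0.1343, 0.317]
orientation: [2.88, 1.239, 0.018]
ft_force: [-0.9, -0.8, -0.3]
finger_gap: -0.0001
t 5.47 tcp [0.5886 0.1343 0.317 ] xaz 46.6 j6 2.45 gap -0.0 F [-0.9 -0.8 -0.3]
tilt fix rx,ry deg [ 0.6 -0.5 -0. ]
.587,.132,.2 [ -4.  -1. 117.]
.587,.132,.078 [ -1.  -1. 122.]
spoke0 0.8 [419. 189.] [ 0.726  -0.0392]
spoke0 0.78 [272. 142.] [0.6264 0.1404]
spoke0 0.65 [361. 324.] [ 0.5384 -0.1549]
index_post 0.63 [203. 160.] [0.5544 0.1838]
index_post 0.54 [358. 322.] [ 0.5444 -0.1214]
hub 0.71 [397. 289.] [ 0.6134 -0.1383]
```

View pics/w2.png

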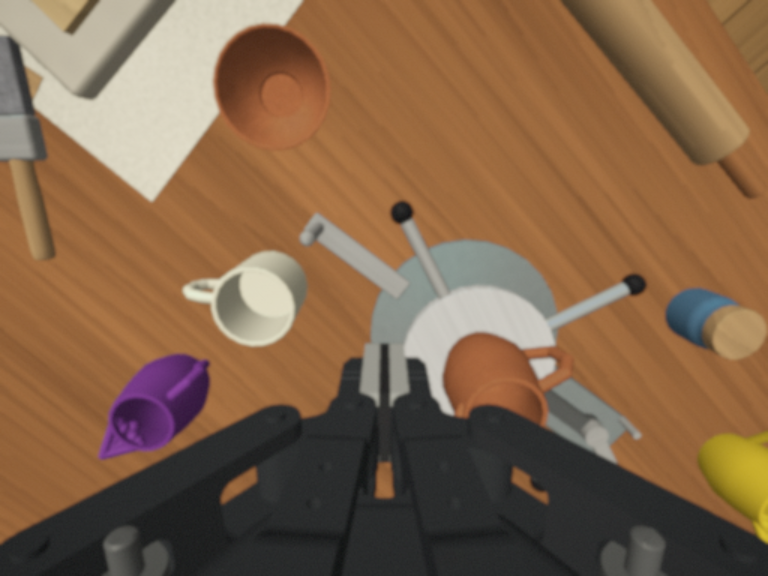

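```bash
python3 -m pendant '[{"claw":-1,"dx":-4,"dy":-2,"dz":35,"rx":0.6,"ry":-0.5,"rz":0},{"claw":-1,"dx":0,"dy":0,"dz":40,"rx":0,"ry":0,"rz":0},{"claw":-1,"dx":0,"dy":0,"dz":40,"rx":0,"ry":0,"rz":0},{"claw":-1,"dx":0,"dy":0,"dz":40,"rx":0,"ry":0,"rz":0},{"claw":-1,"dx":0,"dy":0,"dz":30,"rx":0,"ry":0,"rz":0},{"claw":-1,"dx":0,"dy":0,"dz":0,"rx":0,"ry":0,"rz":0}]'
python3 go.py .587,.132,.078
```

```text
time_s: 6.17
tcp_pos: [0.588, 0.1213, 0.1341]
orientation: [2.89, 1.215, 0.022]
ft_force: [-1.8, 0.1, -0.9]
finger_gap: 0.0
t 6.17 tcp [0.588  0.1213 0.1341] xaz 45.6 j6 2.44 gap 0.0 F [-1.8  0.1 -0.9]
tilt fix rx,ry deg [ 0.6 -0.6  0. ]
.587,.132,.078 [ 6. -9. 56.]
```

```bash
python3 -m pendant '[{"claw":-1,"dx":7,"dy":-9,"dz":0,"rx":0.6,"ry":-0.6,"rz":0},{"claw":-1,"dx":0,"dy":0,"dz":20,"rx":0,"ry":0,"rz":0},{"claw":-1,"dx":0,"dy":0,"dz":20,"rx":0,"ry":0,"rz":0},{"claw":-1,"dx":0,"dy":0,"dz":15,"rx":0,"ry":0,"rz":0},{"claw":-1,"dx":0,"dy":0,"dz":0,"rx":0,"ry":0,"rz":0}]'
python3 go.py .587,.132,.078
```

```text
time_s: 6.58
tcp_pos: [0.5911, 0.1317, 0.0873]
orientation: [2.899, 1.206, 0.013]
ft_force: [0.6, -1.0, -0.6]
finger_gap: -0.0002
t 6.58 tcp [0.5911 0.1317 0.0873] xaz 45.2 j6 2.47 gap -0.0 F [ 0.6 -1.  -0.6]
tilt fix rx,ry deg [ 0.3 -0.4  0. ]
.587,.132,.078 [-3. -3.  9.]
```

```bash
python3 -m pendant '[{"claw":-1,"dx":0,"dy":0,"dz":9,"rx":0.3,"ry":-0.4,"rz":0},{"claw":-1,"dx":7,"dy":9,"dz":0,"rx":0,"ry":0,"rz":0},{"claw":-1,"dx":6,"dy":9,"dz":0,"rx":0,"ry":0,"rz":0},{"claw":-1,"dx":6,"dy":10,"dz":0,"rx":0,"ry":0,"rz":0},{"claw":-1,"dx":5,"dy":10,"dz":0,"rx":0,"ry":0,"rz":0},{"claw":-1,"dx":4,"dy":11,"dz":0,"rx":0,"ry":0,"rz":0},{"claw":-1,"dx":3,"dy":11,"dz":0,"rx":0,"ry":0,"rz":0}]'
cat >> go.py <<'E'
v=s["tcp_pos"][:2]-[.5845,-.0005];print("polar",np.hypot(*v).round(4),np.degrees(np.arctan2(v[1],v[0])).round(1))
E
python3 go.py
```

```text
time_s: 7.17
tcp_pos: [0.6621, 0.1127, 0.0903]
orientation: [2.9, 1.208, 0.008]
ft_force: [-1.3, -0.5, 0.6]
finger_gap: -0.0001
t 7.17 tcp [0.6621 0.1127 0.0903] xaz 45.2 j6 2.42 gap -0.0 F [-1.3 -0.5  0.6]
tilt fix rx,ry deg [ 0.1 -0.3  0. ]
polar 0.1372 55.6
```

```bash
python3 - <<'E'
from h import *
np.set_printoptions(precision=4,suppress=True)
C=np.array([.5845,-.0005])
for cam in ("scene","side","wrist"):
    rgb,d=optics.read_camera(cam)
    save(f"c3_{cam}.png",rgb)
    for k in finder.tip_of(cam,"spoke0"):
        if k["confidence"]>.2:
            v=world(cam,k["position"],z=.075)[:2]-C; print(cam,round(k["confidence"],2),np.round(k["position"]),np.hypot(*v).round(3),np.degrees(np.arctan2(v[1],v[0])).round(1))
a=cv2.imread("pics/c3_scene.png")[110:270,180:340];b=cv2.imread("pics/c3_side.png")[120:280,160:320]
cv2.imwrite("pics/c3.png",cv2.resize(np.hstack([a,b]),None,fx=2.5,fy=2.5,interpolation=2))
E
```

```text
scene 0.97 [305. 209.] 0.152 51.6
scene 0.88 [277. 176.] 0.145 138.5
scene 0.72 [219. 225.] 0.189 -66.7
scene 0.65 [244. 226.] 0.146 -43.1
scene 0.61 [224. 186.] 0.155 -137.7
side 0.97 [249. 163.] 0.151 45.9
side 0.89 [288. 196.] 0.152 -46.2
side 0.58 [240. 230.] 0.168 -134.6
side 0.57 [202. 188.] 0.155 135.7
side 0.29 [311. 206.] 0.237 -54.5
wrist 0.66 [297. 219.] 0.15 47.1
```

View pics/c3.png

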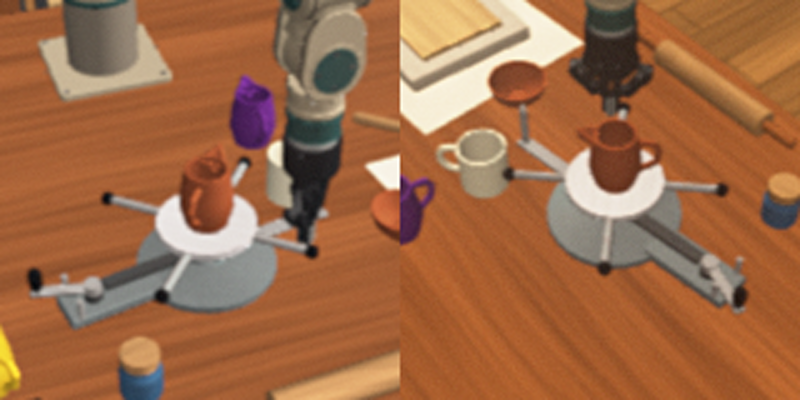

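```bash
python3 -m pendant '[{"claw":-1,"dx":0,"dy":11,"dz":4,"rx":0,"ry":0,"rz":0},{"claw":-1,"dx":-1,"dy":11,"dz":4,"rx":0,"ry":0,"rz":0},{"claw":-1,"dx":-2,"dy":11,"dz":3,"rx":0,"ry":0,"rz":0},{"claw":-1,"dx":-3,"dy":11,"dz":3,"rx":0,"ry":0,"rz":0},{"claw":-1,"dx":-4,"dy":11,"dz":2,"rx":0,"ry":0,"rz":0},{"claw":-1,"dx":0,"dy":0,"dz":0,"rx":0,"ry":0,"rz":0}]'
python3 go.py
```

```text
time_s: 7.97
tcp_pos: [0.6951, 0.0655, 0.0733]
orientation: [-2.896, -1.212, -0.011]
ft_force: [0.5, -0.5, -0.1]
finger_gap: -0.0002
t 7.97 tcp [0.6951 0.0655 0.0733] xaz 45.4 j6 2.35 gap -0.0 F [ 0.5 -0.5 -0.1]
tilt fix rx,ry deg [ 0.1 -0.4 -0. ]
polar 0.1288 30.8
```

```bash
python3 -m pendant '[{"claw":-1,"dx":-2,"dy":8,"dz":-1,"rx":0,"ry":0,"rz":0},{"claw":-1,"dx":-3,"dy":8,"dz":-1,"rx":0,"ry":0,"rz":0},{"claw":-1,"dx":-3,"dy":6,"dz":0,"rx":0,"ry":0,"rz":0},{"claw":-1,"dx":0,"dy":0,"dz":0,"rx":0,"ry":0,"rz":0}]'
python3 go.py
cat > ang.py <<'E'
from h import *
import sys
A=[];C=np.array([.5845,-.0005])
for cam in sys.argv[2:]:
    rgb,d=optics.read_camera(cam); save(f"{sys.argv[1]}_{cam}.png",rgb)
    for n,z in (("spoke0",.075),("jug_spout",.174),("index_post",.106),("brake_knob",.0565)):
      for k in finder.tip_of(cam,n):
        v=world(cam,k["position"],z=z)[:2]-C; r=np.hypot(*v)
        if k["confidence"]>.3 and r<.27: print(cam,n,round(k["confidence"],2),np.round(k["position"]),r.round(3),np.degrees(np.arctan2(v[1],v[0])).round(1))
E
python3 ang.py c4 scene side
```

```text
time_s: 8.3
tcp_pos: [0.7042, 0.0406, 0.0729]
orientation: [-2.895, -1.208, -0.004]
ft_force: [0.7, 0.2, 0.1]
finger_gap: -0.0002
t 8.3 tcp [0.7042 0.0406 0.0729] xaz 45.3 j6 2.31 gap -0.0 F [0.7 0.2 0.1]
tilt fix rx,ry deg [-0.2 -0.2  0. ]
polar 0.1266 18.9
scene spoke0 0.94 [222. 209.] 0.143 -89.2
scene spoke0 0.72 [283. 226.] 0.147 7.7
scene spoke0 0.62 [246. 176.] 0.144 -174.5
scene jug_spout 0.79 [276. 172.] 0.053 101.1
scene index_post 0.7 [312. 178.] 0.194 95.7
scene brake_knob 0.52 [193. 224.] 0.252 -85.0
side spoke0 0.87 [280. 214.] 0.153 -79.0
side spoke0 0.74 [214. 175.] 0.143 106.0
side spoke0 0.73 [217. 218.] 0.15 -168.0
side spoke0 0.71 [271. 170.] 0.148 10.3
side jug_spout 0.96 [235. 163.] 0.056 92.0
side index_post 0.6 [278. 214.] 0.162 -87.0
side brake_knob 0.61 [311. 206.] 0.237 -50.8
side brake_knob 0.57 [197. 190.] 0.178 133.1
side brake_knob 0.51 [295. 239.] 0.249 -88.0
```

```bash
python3 -m pendant '[{"claw":-1,"dx":8,"dy":-10,"dz":0,"rx":0,"ry":0,"rz":0},{"claw":-1,"dx":5,"dy":-3,"dz":-25,"rx":0,"ry":0,"rz":0},{"claw":-1,"dx":0,"dy":0,"dz":-40,"rx":0,"ry":0,"rz":0},{"claw":-1,"dx":0,"dy":0,"dz":-40,"rx":0,"ry":0,"rz":0},{"claw":-1,"dx":0,"dy":0,"dz":-40,"rx":0,"ry":0,"rz":0},{"claw":-1,"dx":0,"dy":0,"dz":-40,"rx":0,"ry":0,"rz":0},{"claw":-1,"dx":0,"dy":0,"dz":-40,"rx":0,"ry":0,"rz":0},{"claw":-1,"dx":0,"dy":0,"dz":-40,"rx":0,"ry":0,"rz":0}]'
python3 go.py .545,-.035,.34
```

```text
time_s: 9.47
tcp_pos: [0.6946, 0.0683, 0.3326]
orientation: [-2.877, -1.211, 0.04]
ft_force: [0.5, -0.7, -0.3]
finger_gap: -0.0004
t 9.47 tcp [0.6946 0.0683 0.3326] xaz 45.7 j6 2.35 gap -0.0 F [ 0.5 -0.7 -0.3]
tilt fix rx,ry deg [-1.6  0.9 -0. ]
.545,-.035,.34 [-179.  -35.   -4.]
polar 0.1299 32.0
```

```bash
python3 -m pendant '[{"claw":-1,"dx":-36,"dy":-7,"dz":-2,"rx":-1.6,"ry":0.9,"rz":0},{"claw":-1,"dx":-36,"dy":-7,"dz":-2,"rx":0,"ry":0,"rz":0},{"claw":-1,"dx":-36,"dy":-7,"dz":0,"rx":0,"ry":0,"rz":0},{"claw":-1,"dx":-36,"dy":-7,"dz":0,"rx":0,"ry":0,"rz":0},{"claw":-1,"dx":-36,"dy":-7,"dz":0,"rx":0,"ry":0,"rz":0},{"claw":-1,"dx":0,"dy":0,"dz":0,"rx":0,"ry":0,"rz":0},{"claw":-1,"dx":0,"dy":0,"dz":0,"rx":0,"ry":0,"rz":0}]'
python3 go.py
python3 ang.py c5 wrist; python3 -c "
import cv2
cv2.imwrite('pics/c5.png',cv2.resize(cv2.imread('pics/c5_wrist.png')[:270],None,fx=1.56,fy=1.56,interpolation=2))"
```

```text
time_s: 10.05
tcp_pos: [0.5507, -0.0318, 0.3526]
orientation: [2.877, 1.225, 0.056]
ft_force: [0.6, 0.4, -0.0]
finger_gap: 0.0003
t 10.05 tcp [ 0.5507 -0.0318  0.3526] xaz 46.1 j6 2.16 gap 0.0 F [ 0.6  0.4 -0. ]
tilt fix rx,ry deg [ 1.5 -1.6 -0. ]
polar 0.0461 -137.2
wrist spoke0 0.76 [154.  63.] 0.155 101.1
wrist spoke0 0.75 [325.  36.] 0.153 8.9
wrist spoke0 0.7 [189. 220.] 0.156 -170.9
wrist spoke0 0.69 [332. 198.] 0.148 -82.3
wrist jug_spout 0.9 [208. 108.] 0.056 101.2
wrist index_post 0.93 [123.  36.] 0.188 98.8
wrist index_post 0.58 [398. 120.] 0.186 -37.8
wrist brake_knob 0.94 [362. 239.] 0.241 -87.2
wrist brake_knob 0.63 [400. 119.] 0.214 -38.4
wrist brake_knob 0.49 [122.  34.] 0.213 99.3
```

View pics/c5.png

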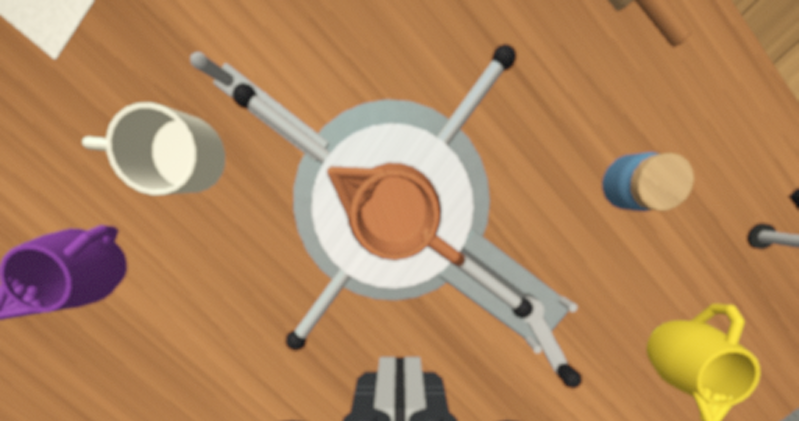

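Wheel view: one spoke lies along the index arm. The lip tip at picture (330,168) is at about 101° against the post's 98.8°, so roughly 2–3 mm off line, well inside 9 mm. On to the brake.

```bash
python3 -m pendant '[{"claw":-1,"dx":-28,"dy":29,"dz":0,"rx":1.5,"ry":-1.6,"rz":0},{"claw":-1,"dx":-28,"dy":29,"dz":0,"rx":0,"ry":0,"rz":0},{"claw":-1,"dx":-28,"dy":29,"dz":0,"rx":0,"ry":0,"rz":0},{"claw":-1,"dx":-28,"dy":29,"dz":0,"rx":0,"ry":0,"rz":0},{"claw":-1,"dx":-28,"dy":29,"dz":0,"rx":0,"ry":0,"rz":0},{"claw":-1,"dx":0,"dy":0,"dz":0,"rx":0,"ry":0,"rz":0},{"claw":-1,"dx":0,"dy":0,"dz":0,"rx":0,"ry":0,"rz":0}]'
python3 go.py .551,-.236,.35 .551,-.236,.064
python3 ang.py c6 wrist
```

```text
time_s: 10.88
tcp_pos: [0.5708, -0.2365, 0.3482]
orientation: [-2.879, -1.253, 0.002]
ft_force: [0.4, 0.5, 0.0]
finger_gap: -0.0005
t 10.88 tcp [ 0.5708 -0.2365  0.3482] xaz 47.0 j6 1.82 gap -0.0 F [0.4 0.5 0. ]
tilt fix rx,ry deg [-0.1  0.  -0. ]
.551,-.236,.35 [-13. -15.  -2.]
.551,-.236,.064 [  0.   1. 286.]
polar 0.2364 -93.3
wrist spoke0 0.98 [ 72. 119.] 0.159 -171.2
wrist spoke0 0.74 [230.  93.] 0.147 -81.4
wrist spoke0 0.71 [317.  18.] 0.223 -44.0
wrist brake_knob 0.7 [271. 153.] 0.241 -88.5
```

```bash
python3 -m pendant '[{"claw":-1,"dx":-15,"dy":-17,"dz":0,"rx":0,"ry":0,"rz":0},{"claw":-1,"dx":0,"dy":0,"dz":40,"rx":0,"ry":0,"rz":0},{"claw":-1,"dx":0,"dy":0,"dz":40,"rx":0,"ry":0,"rz":0},{"claw":-1,"dx":0,"dy":0,"dz":40,"rx":0,"ry":0,"rz":0},{"claw":-1,"dx":0,"dy":0,"dz":40,"rx":0,"ry":0,"rz":0},{"claw":-1,"dx":0,"dy":0,"dz":40,"rx":0,"ry":0,"rz":0},{"claw":-1,"dx":0,"dy":0,"dz":0,"rx":0,"ry":0,"rz":0}]'
python3 go.py .549,-.236,.064
```

```text
time_s: 11.72
tcp_pos: [0.5531, -0.2252, 0.1521]
orientation: [2.857, 1.276, 0.018]
ft_force: [-1.6, 1.5, -0.8]
finger_gap: -0.0001
t 11.72 tcp [ 0.5531 -0.2252  0.1521] xaz 48.1 j6 1.81 gap -0.0 F [-1.6  1.5 -0.8]
tilt fix rx,ry deg [ 1.  -0.3 -0. ]
.549,-.236,.064 [-11.   3.  88.]
polar 0.2269 -97.9
```

```bash
python3 -m pendant '[{"claw":-1,"dx":-13,"dy":3,"dz":5,"rx":1,"ry":-0.3,"rz":0},{"claw":-1,"dx":0,"dy":0,"dz":25,"rx":0,"ry":0,"rz":0},{"claw":-1,"dx":0,"dy":0,"dz":25,"rx":0,"ry":0,"rz":0},{"claw":-1,"dx":0,"dy":0,"dz":20,"rx":0,"ry":0,"rz":0},{"claw":-1,"dx":0,"dy":0,"dz":10,"rx":0,"ry":0,"rz":0},{"claw":-1,"dx":0,"dy":0,"dz":0,"rx":0,"ry":0,"rz":0}]'
python3 go.py .549,-.236,.066 .580,-.250,.066 .602,-.253,.066 .626,-.248,.066 .638,-.244,.066
```

```text
time_s: 12.22
tcp_pos: [0.5535, -0.239, 0.0768]
orientation: [2.855, 1.287, 0.009]
ft_force: [-0.5, 0.6, 0.9]
finger_gap: -0.0001
t 12.22 tcp [ 0.5535 -0.239   0.0768] xaz 48.5 j6 1.78 gap -0.0 F [-0.5  0.6  0.9]
tilt fix rx,ry deg [ 0.7 -0.1  0. ]
.549,-.236,.066 [-1. -5. 11.]
.580,-.250,.066 [10. 32.  0.]
.602,-.253,.066 [12. 18.  0.]
.626,-.248,.066 [20. 15.  0.]
.638,-.244,.066 [11.  6.  0.]
polar 0.2405 -97.4
```

```bash
python3 -m pendant '[{"claw":-1,"dx":0,"dy":0,"dz":10,"rx":0.7,"ry":0,"rz":0},{"claw":-1,"dx":4,"dy":11,"dz":2,"rx":0,"ry":0,"rz":0},{"claw":-1,"dx":4,"dy":11,"dz":2,"rx":0,"ry":0,"rz":0},{"claw":-1,"dx":6,"dy":10,"dz":2,"rx":0,"ry":0,"rz":0},{"claw":-1,"dx":7,"dy":9,"dz":1,"rx":0,"ry":0,"rz":0},{"claw":-1,"dx":0,"dy":0,"dz":0,"rx":0,"ry":0,"rz":0}]'
python3 go.py .602,-.253,.066 .626,-.248,.066 .638,-.244,.066
```

```text
time_s: 12.72
tcp_pos: [0.6026, -0.2542, 0.0688]
orientation: [2.86, 1.29, 0.001]
ft_force: [-0.4, -0.4, 0.3]
finger_gap: -0.0
t 12.72 tcp [ 0.6026 -0.2542  0.0688] xaz 48.6 j6 1.8 gap -0.0 F [-0.4 -0.4  0.3]
tilt fix rx,ry deg [ 0.2  0.1 -0. ]
.602,-.253,.066 [ 1. -1.  3.]
.626,-.248,.066 [20. 15.  0.]
.638,-.244,.066 [11.  6.  0.]
polar 0.2544 -85.9
```

```bash
python3 -m pendant '[{"claw":-1,"dx":7,"dy":5,"dz":2,"rx":0,"ry":0,"rz":0},{"claw":-1,"dx":7,"dy":5,"dz":1,"rx":0,"ry":0,"rz":0},{"claw":-1,"dx":7,"dy":5,"dz":1,"rx":0,"ry":0,"rz":0},{"claw":-1,"dx":4,"dy":3,"dz":0,"rx":0,"ry":0,"rz":0},{"claw":-1,"dx":0,"dy":0,"dz":0,"rx":0,"ry":0,"rz":0}]'
python3 go.py .638,-.244,.066
python3 ang.py c7 scene side
python3 -c "
import cv2,numpy as np
a=cv2.imread('pics/c7_scene.png')[140:270,170:330];b=cv2.imread('pics/c7_side.png')[130:260,180:340]
cv2.imwrite('pics/c7.png',cv2.resize(np.hstack([a,b]),None,fx=2.5,fy=2.5,interpolation=2))"
```

```text
time_s: 13.13
tcp_pos: [0.6351, -0.2484, 0.0679]
orientation: [2.858, 1.288, -0.001]
ft_force: [-1.1, -0.5, 0.6]
finger_gap: -0.0001
t 13.13 tcp [ 0.6351 -0.2484  0.0679] xaz 48.5 j6 1.83 gap -0.0 F [-1.1 -0.5  0.6]
tilt fix rx,ry deg [ 0.4  0.2 -0. ]
.638,-.244,.066 [ 5. -1.  2.]
polar 0.253 -78.5
scene spoke0 0.97 [300. 186.] 0.153 100.0
scene spoke0 0.6 [223. 211.] 0.145 -84.3
scene spoke0 0.58 [243. 178.] 0.141 -169.2
scene spoke0 0.55 [284. 224.] 0.14 10.1
scene spoke0 0.31 [309. 177.] 0.213 106.8
scene jug_spout 0.92 [276. 142.] 0.22 146.9
scene index_post 0.65 [310. 176.] 0.191 98.5
scene index_post 0.35 [342. 202.] 0.266 59.9
scene brake_knob 0.52 [200. 233.] 0.247 -73.2
side spoke0 0.96 [216. 217.] 0.15 -170.6
side spoke0 0.93 [279. 214.] 0.153 -80.3
side spoke0 0.57 [215. 175.] 0.14 105.1
side spoke0 0.56 [274. 171.] 0.151 5.8
side jug_spout 0.97 [235. 163.] 0.06 90.8
side index_post 0.72 [203. 160.] 0.204 102.2
side index_post 0.54 [214. 172.] 0.134 110.4
side index_post 0.43 [243. 193.] 0.034 -145.7
side brake_knob 0.64 [304. 228.] 0.243 -75.0
side brake_knob 0.31 [206. 159.] 0.245 91.0
```

View pics/c7.png

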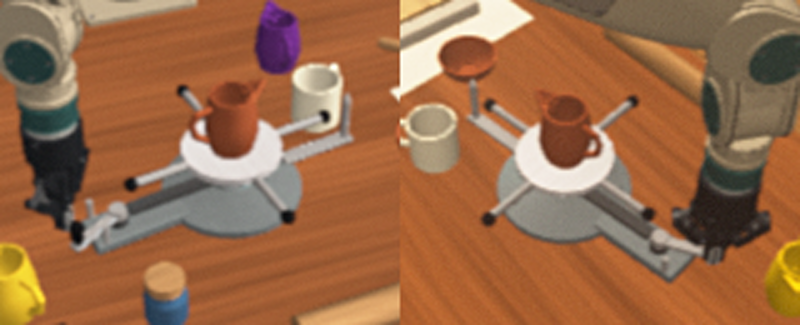

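```bash
python3 -m pendant '[{"claw":-1,"dx":4,"dy":1,"dz":0,"rx":0,"ry":0,"rz":0},{"claw":-1,"dx":4,"dy":1,"dz":0,"rx":0,"ry":0,"rz":0}]'
python3 go.py
python3 -m pendant '[{"claw":-1,"dx":4,"dy":1,"dz":0,"rx":0,"ry":0,"rz":0}]'
python3 go.py
```

```text
time_s: 13.8
tcp_pos: [0.6384, -0.2459, 0.0678]
orientation: [2.858, 1.283, -0.012]
ft_force: [-8.3, -7.5, 2.8]
finger_gap: -0.0005
t 13.8 tcp [ 0.6384 -0.2459  0.0678] xaz 48.3 j6 1.84 gap -0.001 F [-8.3 -7.5  2.8]
tilt fix rx,ry deg [0.3 0.6 0. ]
polar 0.2513 -77.6
time_s: 13.88
tcp_pos: [0.6386, -0.2458, 0.0678]
orientation: [2.858, 1.279, -0.027]
ft_force: [-12.4, -8.4, 7.6]
finger_gap: -0.0002
t 13.88 tcp [ 0.6386 -0.2458  0.0678] xaz 48.2 j6 1.85 gap -0.0 F [-12.4  -8.4   7.6]
tilt fix rx,ry deg [0.2 1.2 0. ]
polar 0.2512 -77.6
```

At the stop (about 15 N). Backing off, then up and a view from above.

```bash
python3 -m pendant '[{"claw":-1,"dx":-12,"dy":-4,"dz":0,"rx":0,"ry":0,"rz":0},{"claw":-1,"dx":-12,"dy":-8,"dz":0,"rx":0,"ry":0,"rz":0},{"claw":-1,"dx":0,"dy":0,"dz":-30,"rx":0,"ry":0,"rz":0},{"claw":-1,"dx":0,"dy":0,"dz":-40,"rx":0,"ry":0,"rz":0},{"claw":-1,"dx":0,"dy":0,"dz":-40,"rx":0,"ry":0,"rz":0},{"claw":-1,"dx":0,"dy":0,"dz":-40,"rx":0,"ry":0,"rz":0},{"claw":-1,"dx":0,"dy":0,"dz":-40,"rx":0,"ry":0,"rz":0},{"claw":-1,"dx":0,"dy":0,"dz":-40,"rx":0,"ry":0,"rz":0}]'
python3 -m pendant '[{"claw":-1,"dx":0,"dy":0,"dz":-30,"rx":0,"ry":0,"rz":0},{"claw":-1,"dx":0,"dy":0,"dz":0,"rx":0,"ry":0,"rz":0}]'
python3 go.py .54,-.05,.35
```

```text
time_s: 14.55
tcp_pos: [0.6068, -0.2482, 0.2911]
orientation: [-2.852, -1.277, 0.048]
ft_force: [1.0, -0.7, -0.6]
finger_gap: 0.0001
time_s: 14.72
tcp_pos: [0.6112, -0.2495, 0.3338]
orientation: [-2.863, -1.282, 0.027]
ft_force: [1.6, -0.4, 0.0]
finger_gap: -0.0001
t 14.72 tcp [ 0.6112 -0.2495  0.3338] xaz 48.3 j6 1.82 gap -0.0 F [ 1.6 -0.4  0. ]
tilt fix rx,ry deg [-0.6  0.8 -0. ]
.54,-.05,.35 [ 101. -186.  -16.]
polar 0.2505 -83.9
```

```bash
python3 -m pendant '[{"claw":-1,"dx":16,"dy":-30,"dz":-4,"rx":-0.6,"ry":0.8,"rz":0},{"claw":-1,"dx":16,"dy":-30,"dz":-4,"rx":0,"ry":0,"rz":0},{"claw":-1,"dx":16,"dy":-30,"dz":-4,"rx":0,"ry":0,"rz":0},{"claw":-1,"dx":16,"dy":-30,"dz":-2,"rx":0,"ry":0,"rz":0},{"claw":-1,"dx":16,"dy":-30,"dz":0,"rx":0,"ry":0,"rz":0},{"claw":-1,"dx":16,"dy":-25,"dz":0,"rx":0,"ry":0,"rz":0},{"claw":-1,"dx":0,"dy":0,"dz":0,"rx":0,"ry":0,"rz":0},{"claw":-1,"dx":0,"dy":0,"dz":0,"rx":0,"ry":0,"rz":0}]'
python3 go.py
python3 ang.py c8 wrist; python3 -c "
import cv2
cv2.imwrite('pics/c8.png',cv2.resize(cv2.imread('pics/c8_wrist.png')[:270],None,fx=1.56,fy=1.56,interpolation=2))"
```

```text
time_s: 15.38
tcp_pos: [0.5437, -0.0552, 0.3488]
orientation: [2.868, 1.279, 0.023]
ft_force: [-0.0, 0.0, 1.0]
finger_gap: -0.0001
t 15.38 tcp [ 0.5437 -0.0552  0.3488] xaz 48.1 j6 2.08 gap -0.0 F [-0.  0.  1.]
tilt fix rx,ry deg [ 0.4 -0.7  0. ]
polar 0.0683 -126.7
wrist spoke0 0.75 [329.  19.] 0.15 6.6
wrist spoke0 0.57 [330. 181.] 0.148 -81.6
wrist spoke0 0.57 [149.  35.] 0.156 101.1
wrist jug_spout 0.59 [204.  80.] 0.052 101.7
wrist index_post 0.71 [117.   7.] 0.186 99.8
wrist index_post 0.53 [387. 200.] 0.217 -73.5
wrist index_post 0.4 [404. 107.] 0.192 -40.0
wrist brake_knob 0.64 [387. 198.] 0.242 -73.0
```

View pics/c8.png

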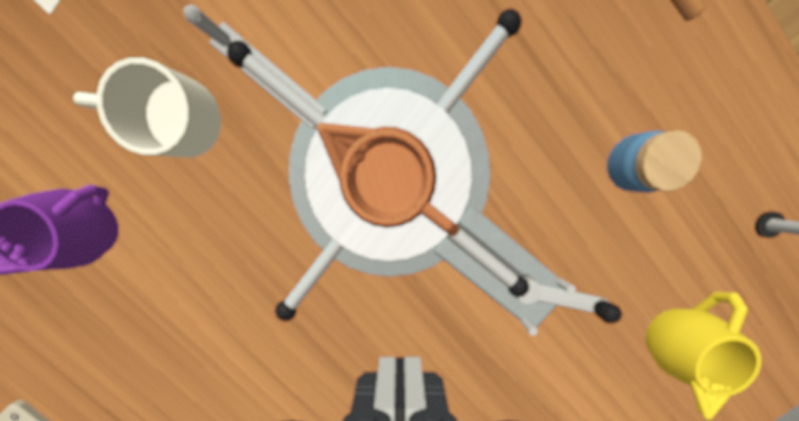

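The picture shows the lever across against its far stop (knob at (608,312)), the lip at (320,127) still along the index arm, and the jug centred on the wheel with the arm clear.

```bash
python3 -c "
from workcell import job; print(job.job_done())"
```

```text
the job is handed in; nothing more can be done
None
```

The job is handed in at about 15.6 s of the 61 s allowed; no verdict is reported.

I pushed one spoke about 65° clockwise with the closed fingertips until the jug's lip pointed at the index post. I then backed off, pushed the brake knob across to its far stop (force rose to about 15 N there), and lifted the arm clear.

**Lip alignment:** the last overhead view gave the lip at 101.7° and the post at 98.7–99.8°, about 2–3 mm off line against 9 mm allowed. The jug looked upright and centred by eye. The single-camera finder readings of the lip ranged from 91° to 102°. I relied on the overhead one because it agrees with the spokes in that view.

**Brake:** the knob sits where the full 0.9 rad swing should put it, with the lever against the stop.

**Bystanders:** the arm was clear of everything at the end. The mug and jar looked unmoved in the last view. The bowl, block, brush and cup were not checked again, but the arm never went near them.

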